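# Hold the scanner lid open for a book

### The arm

A 7-joint arm with a two-finger parallel gripper is mounted at the origin on the work surface. World frame = base frame: x ahead of the robot, y to its left, z up, the work surface at z = 0. Lengths are in m, angles in rad, forces in N, time in s.
With the tool pointing down it reaches from about 0.375 to 0.925 m from the base axis. Payload 3.1 kg.
Tool frame: the origin (TCP) lies midway between the tips of the shut fingers; the grasp point (between the pads) lies 19 mm behind it; z points along the fingers, y is the line along which they close (so a half turn about z gives the same grasp; the last joint's range is limited). The gripper opens to 85 mm and grips with 20 to 120 N. Pads are 22 mm wide; open, the fingers measure 114 mm over their backs; the gripper's body (76 mm by 85 mm) begins 54 mm behind the grasp point. The pads swing forward as they close: fully open they stand 13 mm farther back than shut.
Start: joints at [-1.205, 0.383, 0.044, 1.598, -0.018, 1.161, -0.05], TCP at [0.291, 0.581, 0.194] pointing down, gripper open.
Joint ranges: [-2.61, 2.61], [-0.41, 2.15], [-1.48, 1.57], [0, 2.5], [-1.57, 4.71], [0.05, 1.97], [-2.85, 2.85]. Speed limits (rad/s): [2.79, 2.79, 3.14, 3.14, 3.14, 3.14, 3.14].

### API

Orientations are given as [roll, pitch, yaw] about the fixed x, y, z axes, in that order (R = Rz(yaw) Ry(pitch) Rx(roll)).
In Python, from cell import * gives the robot as it stands. The module is installed in compiled form; this text tells all that it offers. Calls block until the motion is done:
- reach(position, orientation): joint-space move of the TCP to a pose.
- movel(position, attitude=None, max_speed=0.15, threshold=None): straight line of the TCP; attitude=None keeps the orientation; max_speed is the mean speed in m/s. With threshold (N) it stops when the force on the tool has changed by that much, and returns True; else False.
- movej(angles): joint-space move.
- command_gripper(opening, f_grip=None): finger opening in m; f_grip is the grip in N (None keeps the last); returns when the fingers have stopped.
- hold(seconds).
- solve_ik(position, orientation): joint angles nearest the present ones, or None.
- state(): the state.
- read_camera(name): name is "scene" or "top"; returns a dict with "img" (420x560x3 uint8, blue, green, red), "mtx" (3x3 intrinsics, pixels), "extrinsics" (4x4, takes a point from world to camera coordinates). Camera axes: x right, y down, z forward; pixel columns grow to the right and rows downward; lengths in m; the calibration is good to about 2 mm. A picture is of the moment at which its call begins. There is no depth.
A pose or a line that the arm cannot do raises Unreachable and nothing moves.
- job_done(): hands the job in; it is judged then, once.
The state is a dict: "time_s": time; "joint_positions": joint angles; "joint_vel": joint speeds; "joint_torque": joint torques, N m; "eef_pos": TCP position; "tcp_rot": TCP orientation; "contact_force": force on the tool from outside, world axes, zero at the start; "ft_torque": the same for the moment, N m; "grip_width": finger opening in m; "gripper_force": force on a finger pad.
Only numpy, scipy, OpenCV 4.12 (cv2) and the standard library are available. Lean on these libraries where they do the work, as an engineer would, in place of code of your own. Each camera call takes 0.05 s, during which the arm holds its last target. There are 200 camera calls.

### The job

Someone wants to lay a book on the flatbed scanner. Lift the thin plastic cup off the scanner's closed lid, gripping it gently so that it is not crushed (it gives way at a grip of 40 N, so stay well below that) and keeping it upright, and stand it in the middle of the plate; then raise the lid by its front tab to 50 degrees open and keep holding it there: the program finishes while the gripper still holds the lid, which would otherwise fall shut. Do not fling the lid or let it drop, and leave the other things on the table where they are.

Things in the scene. Friction and masses are not known exactly. Their poses are not given: they have to be found in the camera images.
- scanner: flatbed scanner, grey plastic, fixed to the table: a bed 220 mm deep (its x) by 290 mm wide (its y) and 50 mm high, with a flat lid of the same outline on top. Origin: centre of its underside, on the table. Its own +x points from the front edge (tab side, towards the robot) to the hinge side; z up. Closed, the lid spans heights 50 to 65 mm above the table.
- lid (a joint): opening angle of the scanner lid, rad: 0 shut (level), growing as the front edge rises; 50 degrees is 0.873; stop at 1.8. The hinge line runs along the scanner's y at its far long edge. Free hinge with no stay: the lid (0.2 to 0.5 kg) falls shut when let go.
- lid_tab (a point): grip point in the black pull tab at the middle of the lid's front edge. The tab is a bar 24 mm wide (along the scanner's y), 14 mm thick, sticking out 50 mm beyond the front edge in the plane of the lid; this point lies on its centre line, 15 mm short of its outer end and 35 mm out from the lid's edge, 57 mm above the table when shut, with free space under and beside it. It turns with the lid and lies 255 mm from the hinge line (and 7 mm above the hinge line when shut).
- lid_hinge (a point): middle of the hinge line of the lid, 110 mm behind the scanner's centre, 50.5 mm above the table, level with the underside of the closed lid; the lid turns about the scanner's y axis through it.
- cup: empty thin-walled white plastic cup, straight sided, 54 mm outside diameter, 85 mm high, wall 2 mm, 30 to 55 g, standing upright on the closed lid. Origin: centre of its underside; z up its axis. It is crushed when the two fingers press it with about 40 N each (80 N together); a grip of 20 to 30 N carries it safely.
- plate: round plastic plate, 190 mm across the rim, 18 mm high, flat middle 118 mm across whose upper face is 5 mm above the table, loose, 0.35 kg. Origin: centre of its underside. It lies to the left or the right of the scanner.
- jar: closed snack jar, 96 mm diameter, 169 mm high, on the other side of the scanner from the plate. Origin: centre of its underside. Leave alone.
- mug: white mug, 78 mm diameter, 90 mm high, to the right of the scanner. Origin: centre of its underside. Leave alone.
- calculator: black calculator 150 x 80 x 14 mm, to the left of the scanner. Origin: centre of its underside. Leave alone.
- note_pad: square pad of sticky notes 76 x 76 x 12 mm, lying in front of the scanner, to the right. Origin: centre of its underside. Leave alone.
- eraser: white eraser 50 x 22 x 13 mm in front of the scanner, sometimes near the tab. Origin: centre of its underside. Leave alone.
- marker: marker pen 125 x 14 x 13 mm lying in front of the scanner, to the left. Origin: centre of its underside. Leave alone.
Things that resemble listed ones, but are neither listed nor needed, are in the scene too. Of the things shaped like the cup, the white one is meant.

How it is judged:
On the way, in this order (a step that is already met when the one before it is completed fails the run):
1. the cup stands upright in the middle of the plate, let go, while the lid is still shut (horizontal distance between cup and plate below 0.045 m and z of cup in the frame of plate between 0 and 0.012 m and angle between cup's own z axis and vertical below 0.12 rad and contact force between the fingers and cup below 0.05 N and contact force between cup and plate above 0.05 N and linear speed of cup below 0.03 m/s and value of joint lid below 0.06 rad), for 0.2 s.
2. the fingers hold the lid open at 50 degrees (value of joint lid between 0.733 and 1.013 rad and contact force between the fingers and scanner above 0.3 N), for 0.3 s.
At the end, for the whole second after the job is handed in: The lid is still, 50 degrees open (within 8 degrees), with the fingers touching and carrying it; the cup stands upright on the plate within 45 mm of its middle, not touched by the fingers (all of step 2 and horizontal distance between cup and plate below 0.045 m and z of cup in the frame of plate between 0 and 0.012 m and angle between cup's own z axis and vertical below 0.12 rad and contact force between the fingers and cup below 0.05 N and contact force between cup and plate above 0.05 N and velocity of joint lid between -0.15 and 0.15 rad/s and contact force between cup and scanner below 0.05 N); the arm keeps its last pose, push and grip.
It fails at once if the cup is crushed: the two fingers together press it with more than 80 N, about 40 N each (contact force between the fingers and cup above 80 N).
It fails at once if the cup is tipped by more than 35 degrees (angle between cup's own z axis and vertical above 0.61 rad).
It fails at once if the lid is flung or dropped: it turns faster than 2 rad/s (velocity of joint lid above 2 rad/s or velocity of joint lid below -2 rad/s).
It fails at once if the plate is pushed more than 50 mm (distance of plate from where it was at the start of the episode above 0.05 m).
It fails at once if another thing on the table is moved more than 30 mm (distance of any of jar, mug, calculator, note_pad, eraser, marker from where it was at the start of the episode above 0.03 m).
It also fails if it takes over 51 s, if anything falls off the work surface, if the arm or the gripper's body presses on something with over 40 N, if the wrist force passes 120 N, or if a joint passes its speed limit or range.

## Working session

There is one attempt and no reset: what is moved stays moved. The work goes in short steps, each a Python script; the robot and the scene stay as the last script left them, time stands still between calls to the robot, and variables do not carry over. Pictures are saved under pics/ and viewed, at most 10 in all, crops included, and the job is handed in when it is done.

```bash
mkdir -p pics; python3 - <<'E'
from cell import *
import cv2
for n in("top","scene"):
    c=read_camera(n); cv2.imwrite(f"pics/{n}0.png",c["img"]); print(n,c["mtx"].tolist(),c["extrinsics"].round(4).tolist())
s=state();print(s["time_s"],s["eef_pos"],s["tcp_rot"],s["contact_force"])
E
```

```text
top [[407.76313837038623, 0.0, 285.6416451111811], [0.0, 407.76313837038623, 217.27585670405736], [0.0, 0.0, 1.0]] [[-0.0268, -0.9995, -0.0143, 0.0182], [-0.9831, 0.0289, -0.1806, 0.5456], [0.1809, 0.0093, -0.9835, 0.8692], [0.0, 0.0, 0.0, 1.0]]
scene [[422.2966733226462, 0.0, 270.70318174838445], [0.0, 422.2966733226462, 208.04144518846817], [0.0, 0.0, 1.0]] [[-0.342, 0.9396, -0.0139, 0.1942], [0.7823, 0.2765, -0.5582, -0.3953], [-0.5207, -0.2018, -0.8296, 1.3621], [0.0, 0.0, 0.0, 1.0]]
0.1 [0.29036998 0.58046338 0.19250705] [-3.13919334e+00  1.51757464e-04  2.67787580e+00] [-0.40191218  0.39940465 -0.10428981]
```

View pics/top0.png

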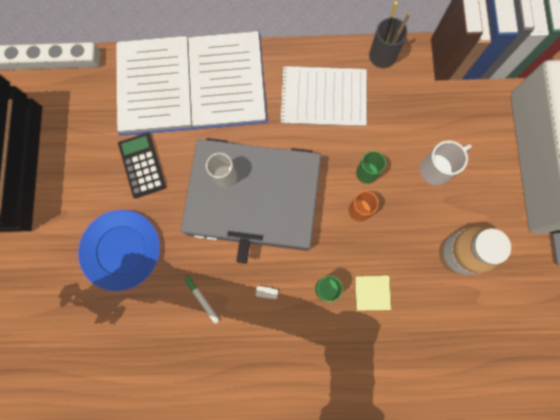

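View pics/scene0.png

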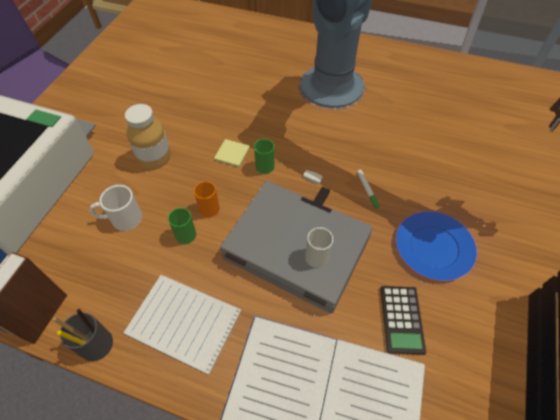

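The top view shows the cup at about (220,170) on the lid, the tab at (244,250), the blue plate at (120,250), and the eraser at (267,293). I'll enlarge both views to read them more closely.

```bash
python3 - <<'E'
import cv2
a=cv2.imread("pics/top0.png")[130:310,70:340]; cv2.imwrite("pics/tc.png",cv2.resize(a,None,fx=2.96,fy=2.96,interpolation=cv2.INTER_CUBIC))
a=cv2.imread("pics/scene0.png")[150:310,210:480]; cv2.imwrite("pics/sc.png",cv2.resize(a,None,fx=2.96,fy=2.96,interpolation=cv2.INTER_CUBIC))
E
```

```text
(no output)
```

View pics/tc.png

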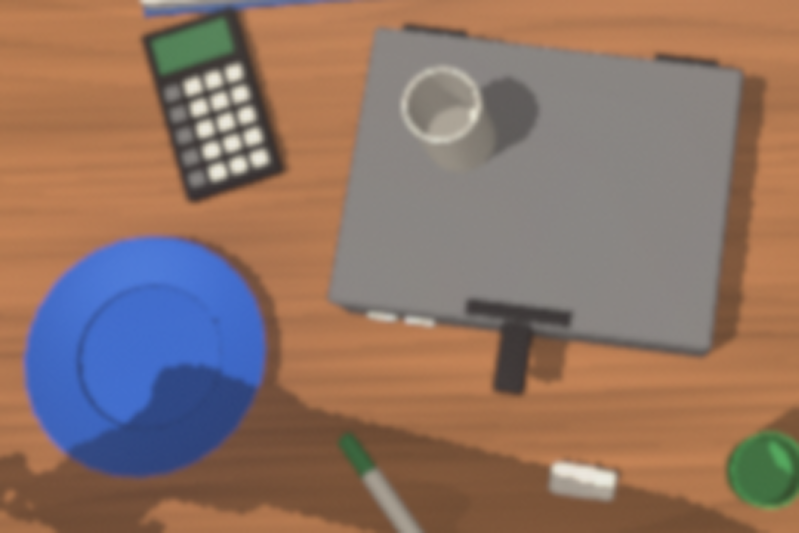

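View pics/sc.png

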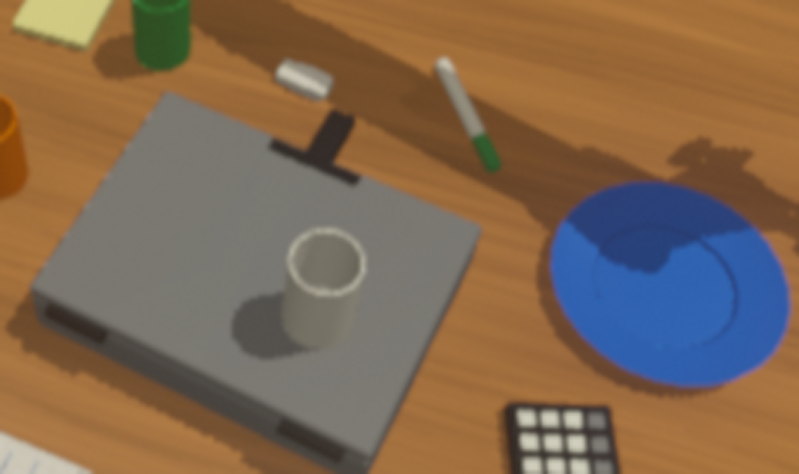

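Top crop: cup rim centre at (441,104), lid corners at (376,29), (741,72), (707,347), (331,300), tab end at (510,391), plate rim centre at (145,356). Scene crop: cup rim at (326,262), lid corners at (168,93), (481,231), (36,288), (370,460), plate at (670,284). Next I turn these into world positions.

```bash
cat > h.py <<'E'
import numpy as np
CAM={"top":([407.763,285.642,217.276],[[-0.0268,-0.9995,-0.0143,0.0182],[-0.9831,0.0289,-0.1806,0.5456],[0.1809,0.0093,-0.9835,0.8692]]),
"scene":([422.297,270.703,208.041],[[-0.342,0.9396,-0.0139,0.1942],[0.7823,0.2765,-0.5582,-0.3953],[-0.5207,-0.2018,-0.8296,1.3621]])}
def ray(n,u,v,z):
    (f,cx,cy),E=CAM[n];E=np.array(E);R=E[:,:3];o=-R.T@E[:,3];d=R.T@[(u-cx)/f,(v-cy)/f,1]
    return o+d*(z-o[2])/d[2]
E
python3 - <<'E'
from h import *
O={"top":(70,130),"scene":(210,150)}
P={"top":dict(cup=(441,104,.15),BL=(376,29,.065),BR=(741,72,.065),FR=(709,347,.065),FL=(331,300,.065),tabend=(510,391,.060),plate=(145,356,.018),inner=(150,356,.005)),
"scene":dict(cup=(326,262,.15),BL=(370,460,.065),BR=(36,288,.065),FR=(168,93,.065),FL=(481,231,.065),tabend=(343,114,.064),plate=(670,284,.018),inner=(667,290,.005),eraserL=(332,90,.007),eraserTop=(304,78,.010))}
for n in P:
    q={k:ray(n,O[n][0]+x/2.96-.33,O[n][1]+y/2.96-.33,z) for k,(x,y,z) in P[n].items()}
    for k,p in q.items(): print(n,k,p.round(4))
    C=(q["BL"]+q["BR"]+q["FL"]+q["FR"])/4; d=q["BL"]+q["BR"]-q["FL"]-q["FR"]; e=q["BL"]+q["FL"]-q["BR"]-q["FR"]
    print("C",C.round(4),"yaw",np.arctan2(d[1],d[0]),np.arctan2(-e[0],e[1]),np.linalg.norm(d)/2,np.linalg.norm(e)/2)
E
```

```text
top cup [0.6412 0.1368 0.15  ]
top BL [0.7313 0.2027 0.065 ]
top BR [ 0.6873 -0.0794  0.065 ]
top FR [ 0.4758 -0.0469  0.065 ]
top FL [0.519  0.2337 0.065 ]
top tabend [0.4479 0.101  0.06  ]
top plate [0.4863 0.3913 0.018 ]
top inner [0.4877 0.3928 0.005 ]
C [0.6033 0.0775 0.065 ] yaw -0.1486481841224889 -0.15373572252571371 0.2142774238226737 0.2847545329596364
scene cup [0.6434 0.138  0.15  ]
scene BL [0.7384 0.2053 0.065 ]
scene BR [ 0.691  -0.0728  0.065 ]
scene FR [ 0.4797 -0.0426  0.065 ]
scene FL [0.5263 0.238  0.065 ]
scene tabend [0.4509 0.104  0.064 ]
scene plate [0.4938 0.3943 0.018 ]
scene inner [0.4916 0.3956 0.005 ]
scene eraserL [0.3854 0.0805 0.007 ]
scene eraserTop [0.3829 0.053  0.01  ]
C [0.6088 0.082  0.065 ] yaw -0.1477232879898873 -0.16663876121506704 0.21397102522002928 0.2833069850826798
```

```bash
cat >> h.py <<'E'
from scipy.spatial.transform import Rotation as Ro
PSI=-.153; C=np.array([.606,.080,0]); CUP=np.array([.6423,.1375]); PLATE=np.array([.490,.393])
def tabpose(th,p0,flip,dr=0.,off=.019,C=C):
    """TCP pose with the grasp point on the tab grip point (dr further out), lid at th, tool pitched p0 when shut"""
    Rs=Ro.from_euler("z",PSI); h=C+Rs.apply([.110,0,.0505])
    p=h+Rs.apply(Ro.from_euler("y",th).apply([-.255-dr,0,.007]))
    R=Rs*Ro.from_euler("y",p0+th)*Ro.from_euler("x",np.pi)*Ro.from_euler("z",np.pi*flip)
    return p+R.apply([0,0,off]), R.as_euler("xyz")
E
python3 - <<'E'
from cell import *
from h import *
for yaw in np.arange(-3,3.2,.5):
    r=[solve_ik([*CUP,z],[np.pi,0,yaw]) for z in(.098,.2)]+[solve_ik([*PLATE,z],[np.pi,0,yaw]) for z in(.038,.2)]
    if all(x is not None for x in r): print(round(yaw,1),np.round(r[0],2),np.round(r[2],2))
for fl in(0,1):
  for p0 in -np.radians([0,10,20,30,40,50]):
    r=[solve_ik(*tabpose(t,p0,fl)) for t in np.radians([0,10,20,30,40,50])]
    print(fl,round(p0,2),[x is not None for x in r],r[0] is not None and np.round(r[0],2),r[-1] is not None and np.round(r[-1],2))
E
```

```text
-3.0 [-0.45  0.5   0.24  1.67 -0.13  0.99  1.54] [-0.77  0.51  0.04  1.77 -0.02  0.86  0.99]
-2.5 [-0.39  0.49  0.15  1.66 -0.08  0.99  2.  ] [-0.71  0.52 -0.04  1.76  0.03  0.86  1.45]
-2.0 [-0.33  0.49  0.07  1.66 -0.04  0.99  2.47] [-0.64  0.52 -0.13  1.76  0.08  0.87  1.91]
-1.5 [ 0.55  0.89 -1.25  1.62  0.87  1.3   2.36] [-0.57  0.53 -0.21  1.75  0.14  0.88  2.37]
-1.0 [-1.12  1.01  1.37  1.7  -1.02  1.33 -2.12] [-0.5   0.54 -0.3   1.75  0.2   0.88  2.82]
-0.5 [-1.12  1.01  1.37  1.7  -1.02  1.33 -1.62] [-1.62  1.09  1.36  1.8  -1.14  1.28 -2.  ]
0.0 [-0.75  0.56  0.63  1.68 -0.38  1.02 -1.56] [-1.17  0.57  0.55  1.79 -0.38  0.89 -2.02]
0.5 [-0.72  0.55  0.6   1.68 -0.35  1.02 -1.08] [-1.1   0.55  0.46  1.78 -0.31  0.88 -1.57]
1.0 [-0.76  0.57  0.65  1.68 -0.39  1.03 -0.55] [-1.04  0.54  0.39  1.78 -0.26  0.87 -1.11]
1.5 [-0.69  0.54  0.55  1.68 -0.33  1.01 -0.1 ] [-0.98  0.53  0.3   1.78 -0.2   0.87 -0.66]
2.0 [-0.62  0.52  0.46  1.68 -0.27  1.01  0.36] [-0.92  0.52  0.23  1.77 -0.15  0.86 -0.2 ]
2.5 [-0.56  0.51  0.37  1.67 -0.21  1.    0.82] [-0.86  0.52  0.16  1.77 -0.1   0.
[... 774 characters left out ...]
5  1.19 -1.81]
1 -0.0 [True, True, True, True, True, False] [-0.61  0.28  0.33  2.15 -0.13  0.74  1.23] False
1 -0.17 [True, True, True, True, True, True] [-0.68  0.19  0.34  2.27  0.04  0.54  1.03] [-0.33  0.68  0.33  1.28 -0.31  1.91  1.43]
1 -0.35 [True, True, True, True, True, True] [-0.78  0.13  0.35  2.39  0.42  0.36  0.6 ] [-0.38  0.56  0.36  1.4  -0.28  1.74  1.42]
1 -0.52 [True, True, True, True, True, True] [-0.88  0.12  0.35  2.5   1.19  0.31 -0.23] [-0.45  0.44  0.38  1.52 -0.23  1.56  1.39]
1 -0.7 [False, True, True, True, True, True] False [-0.51  0.32  0.39  1.65 -0.17  1.37  1.34]
1 -0.87 [False, False, True, True, True, True] False [-0.58  0.19  0.4   1.78 -0.08  1.18  1.26]
```

```bash
python3 - <<'E'
from cell import *
from h import *
import cv2
o=[np.pi,0,2.68]
command_gripper(.085,25)
movel([.291,.581,.25],max_speed=.2)
reach([*CUP,.25],o)
print(state()["eef_pos"])
print(movel([*CUP,.100],o,max_speed=.15,threshold=8))
command_gripper(0.03,22)
s=state();print(s["time_s"],s["eef_pos"],s["grip_width"],s["gripper_force"],s["contact_force"])
c=read_camera("scene")["img"][120:330,200:480];cv2.imwrite("pics/g.png",cv2.resize(c,None,fx=2.5,fy=2.5))
E
```

```text
[0.64176686 0.13996772 0.24976512]
False
4.3417 [0.64321636 0.13754495 0.10135883] 0.05163050893000978 23.22243119822815 [-0.18656153 -0.22274057  4.2380188 ]
```

View pics/g.png

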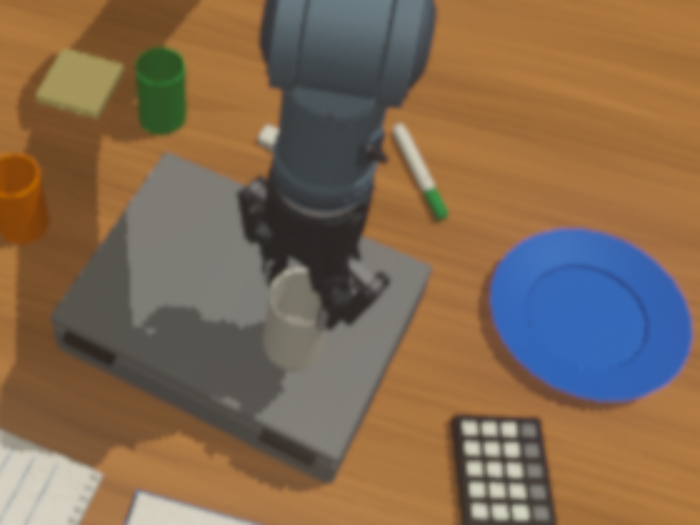

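The picture shows the cup at about (295,320), held between the fingers and upright. The measured width and force agree, so I'll carry it over.

```bash
python3 - <<'E'
from cell import *
from h import *
import cv2
o=[np.pi,0,2.68]
movel([*CUP,.22],o,max_speed=.12)
s=state();print(s["grip_width"],s["gripper_force"])
movel([*PLATE,.20],o,max_speed=.15)
movel([*PLATE,.06],o,max_speed=.12)
hold(.2)
print(movel([*PLATE,.038],o,max_speed=.03,threshold=3))
s=state();print(s["time_s"],s["eef_pos"],s["grip_width"],s["gripper_force"],s["contact_force"])
command_gripper(.085)
movel([*PLATE,.16],o,max_speed=.12)
movel([.40,.33,.25],o,max_speed=.25)
s=state();print(s["time_s"],s["contact_force"])
c=read_camera("top")["img"][150:320,60:300];cv2.imwrite("pics/p.png",cv2.resize(c,None,fx=3,fy=3))
E
```

```text
0.051951650163238945 23.12734952196479
True
9.7833 [0.48966435 0.39244899 0.04173319] 0.05248596256490864 23.21682269917801 [ 0.02381875 -0.21503855  4.11008131]
12.075 [-0.60881664 -0.19690641  0.07898991]
```

View pics/p.png

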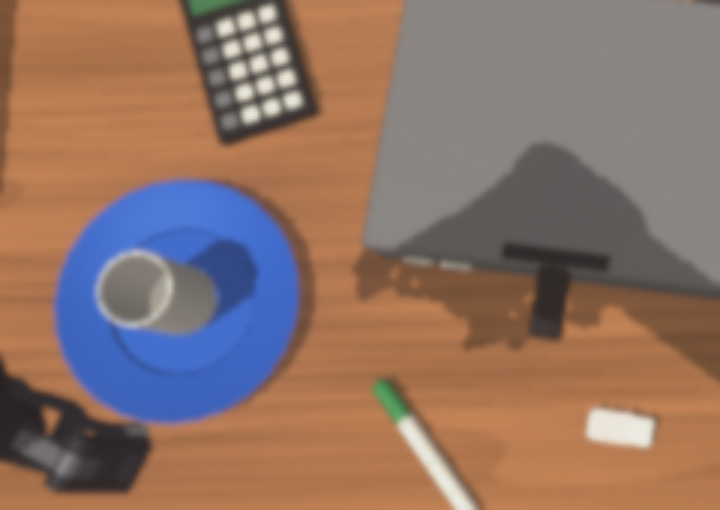

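The picture shows the cup standing upright in the plate's middle, with its base at about (183,300) and the plate centre at (180,300). Next is the tab, at about (548,300).

```bash
python3 - <<'E'
from cell import *
from h import *
import cv2
p0=-.30
p,o=tabpose(0,p0,1); d=Ro.from_euler("xyz",o).apply([0,0,1])
reach(p-.13*d,o)
print(p,state()["eef_pos"])
print(movel(p,o,max_speed=.1,threshold=8))
s=state();print(s["time_s"],s["eef_pos"],s["contact_force"])
c=read_camera("scene")["img"][120:280,230:430];cv2.imwrite("pics/t.png",cv2.resize(c,None,fx=3.5,fy=3.5))
E
```

```text
[0.46824314 0.10124282 0.03934861] [0.43167061 0.10856857 0.16453454]
False
14.5167 [0.46861478 0.1015667  0.0398438 ] [-0.49294282  0.88610847  0.24137967]
```

View pics/t.png

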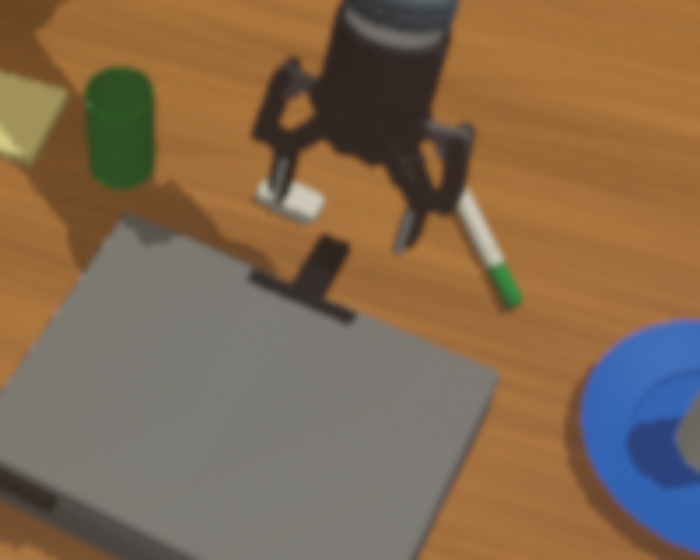

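```bash
python3 - <<'E'
from h import *
def pr(p):
    (f,cx,cy),E=CAM["scene"];E=np.array(E);q=E[:,:3]@p+E[:,3];u=np.array([f*q[0]/q[2]+cx,f*q[1]/q[2]+cy]);return ((u-[230,120])*3.5).round()
p,o=tabpose(0,-.3,1);R=Ro.from_euler("xyz",o)
print("tcp",pr(p),"tips",[pr(p+R.apply([0,s*.043,-.013])) for s in(-1,1)],"grip",pr(tabpose(0,-.3,1,off=0)[0]),"tabend",pr(tabpose(0,-.3,1,dr=.015,off=0)[0]))
E
```

```text
tcp [321. 276.] tips [array([271., 240.]), array([380., 286.])] grip [326. 256.] tabend [335. 241.]
```

```bash
python3 - <<'E'
from cell import *
import cv2
c=read_camera("top")["img"][200:320,180:340];cv2.imwrite("pics/t2.png",cv2.resize(c,None,fx=4.5,fy=4.5))
s=state();print(s["eef_pos"],s["tcp_rot"],s["grip_width"])
E
```

```text
[0.46857545 0.10161845 0.03990868] [3.14047147 0.30080759 2.98842081] 0.08504333093512155
```

View pics/t2.png

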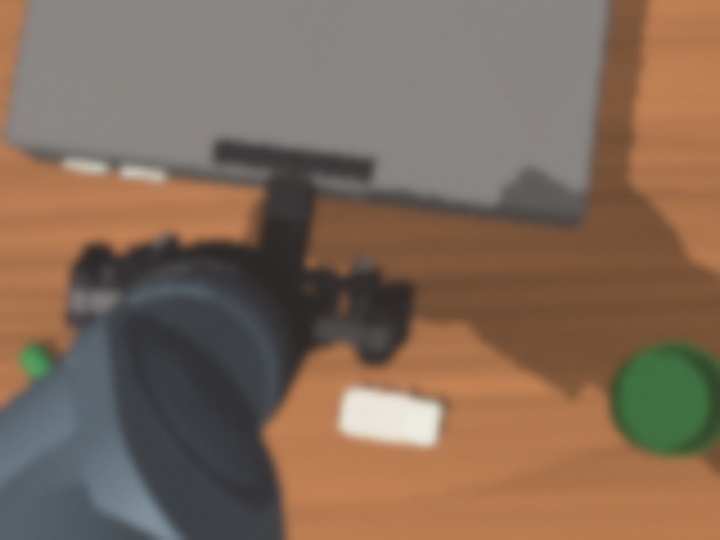

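```bash
python3 - <<'E'
from h import *
import cv2
P={n:np.diag([1,1,1])@np.array([[f,0,cx],[0,f,cy],[0,0,1]])@np.array(E) for n,((f,cx,cy),E) in CAM.items()}
a=np.array([[216.7,253.3],[261,258.9]]).T; b=np.array([[345.7,190.9],[310,177.1]]).T
X=cv2.triangulatePoints(P["top"],P["scene"],a,b);print((X[:3]/X[3]).T.round(4))
p,o=tabpose(0,-.3,1);R=Ro.from_euler("xyz",o);print([(p+R.apply([0,s*.043,-.013])).round(4) for s in(-1,1)],R.as_matrix().round(3))
E
```

```text
[[0.4643 0.1529 0.0919]
 [0.45   0.0593 0.0888]]
[array([0.4579, 0.0593, 0.0518]), array([0.471 , 0.1443, 0.0518])] [[-0.944  0.152  0.292]
 [ 0.146  0.988 -0.045]
 [-0.296 -0.    -0.955]]
```

```bash
python3 - <<'E'
from cell import *
import cv2
command_gripper(.01,40)
s=state();print(s["time_s"],s["eef_pos"],s["grip_width"],s["gripper_force"],s["contact_force"],s["ft_torque"])
c=read_camera("scene")["img"][140:240,270:410];cv2.imwrite("pics/t3.png",cv2.resize(c,None,fx=5.5,fy=5.5))
E
```

```text
15.3167 [0.4682298  0.10121702 0.03931588] 0.009691676795757002 0.0 [ 0.15640086  0.24643156 -0.02511062] [0.05548671 0.28046969 0.00215299]
```

View pics/t3.png

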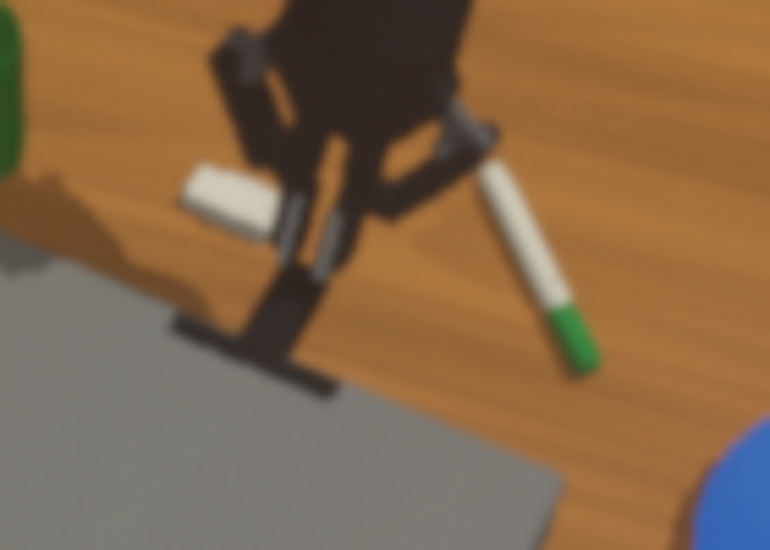

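```bash
python3 - <<'E'
from h import *
for z in(.04,.055,.07,.085): print("closed tips mid",z,ray("scene",325.5,188.6,z).round(4))
for z in(.09,.1,.11,.12,.13,.14): print("cup finger",z,ray("scene",333.2,248.8,z).round(4))
print("tabend",ray("scene",270+302/5.5,140+272/5.5,.064))
E
```

```text
closed tips mid 0.04 [0.4343 0.1015 0.04  ]
closed tips mid 0.055 [0.4455 0.1032 0.055 ]
closed tips mid 0.07 [0.4567 0.1049 0.07  ]
closed tips mid 0.085 [0.4679 0.1066 0.085 ]
cup finger 0.09 [0.6246 0.1682 0.09  ]
cup finger 0.1 [0.6302 0.1686 0.1   ]
cup finger 0.11 [0.6358 0.169  0.11  ]
cup finger 0.12 [0.6414 0.1695 0.12  ]
cup finger 0.13 [0.647  0.1699 0.13  ]
cup finger 0.14 [0.6526 0.1703 0.14  ]
tabend [0.45526688 0.10356914 0.064     ]
```

The picture shows the closed tips ending at about (290,260) and (320,275), above the tab's end at (300,272). The width is 10 mm with no force, so the fingers stop about 34 mm short of the reported TCP, above the tab. The cup picture shows the same offset. I'll open, go deeper along the tool axis with a force guard, and grip again.

```bash
python3 - <<'E'
from cell import *
from h import *
import cv2
p0=-.30
print([solve_ik(*tabpose(t,p0,1,off=.05)) is not None for t in np.radians([0,10,20,30,40,50])])
command_gripper(.07,40)
p,o=tabpose(0,p0,1,off=.048)
hit=movel(p,o,max_speed=.06,threshold=5)
s=state();print(hit,s["eef_pos"],s["contact_force"])
command_gripper(.012,40)
s=state();print(s["time_s"],s["eef_pos"],s["grip_width"],s["gripper_force"],s["contact_force"],s["ft_torque"])
c=read_camera("scene")["img"][140:240,270:410];cv2.imwrite("pics/t4.png",cv2.resize(c,None,fx=5.5,fy=5.5))
E
```

```text
[True, True, True, True, True, True]
False [0.4766409  0.09971443 0.01143211] [-0.03103844  0.38934147 -0.63437454]
17.0833 [0.47634516 0.09815268 0.01199264] 0.02327111873857104 39.00073170661926 [-1.9954218  -3.41360655  7.84142932] [-0.73240643  0.49774399 -0.21092312]
```

View pics/t4.png

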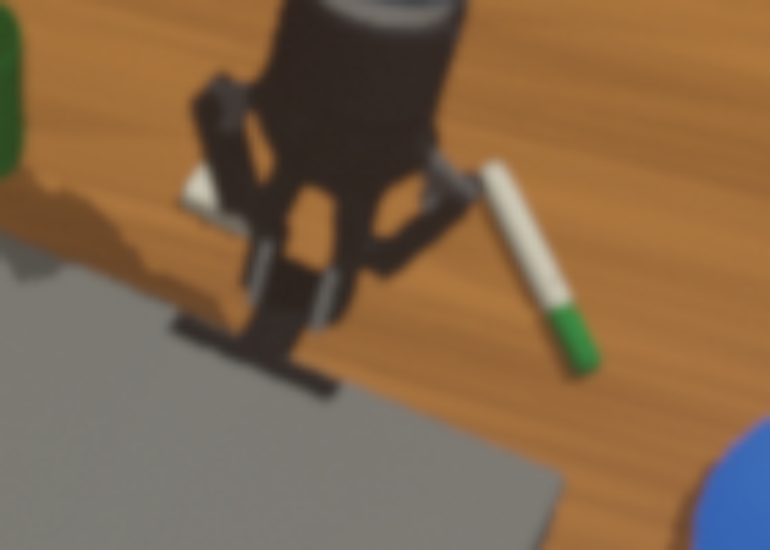

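The picture shows the pads at (258,270) and (322,300) on both sides of the tab. The width is 23 mm at 39 N, so the tab is gripped. I'll raise the lid along the arc.

```bash
python3 - <<'E'
from cell import *
from h import *
import cv2
for t in range(5,51,5):
    p,o=tabpose(np.radians(t),-.30,1,off=.048)
    movel(p,o,max_speed=.06)
    s=state();F=s["contact_force"];print(t,round(s["time_s"],1),F.round(1),round(s["grip_width"],4))
    if np.linalg.norm(F)>40 or s["grip_width"]<.018: print("stop");break
hold(.5)
s=state();print(s["time_s"],s["eef_pos"],s["grip_width"],s["gripper_force"])
cv2.imwrite("pics/e.png",read_camera("scene")["img"]);cv2.imwrite("pics/etop.png",read_camera("top")["img"])
E
```

```text
5 17.6 [ 1.4 -5.2 -2.2] 0.0236
10 18.1 [ 0.4 -5.5 -1.5] 0.0233
15 18.7 [-0.4 -4.7 -0.3] 0.023
20 19.2 [-0.9 -5.2 -0.7] 0.0232
25 19.7 [-1.6 -4.4 -0.7] 0.023
30 20.2 [-2.5 -5.1  0.5] 0.0229
35 20.7 [-3.9 -4.8  1.4] 0.0236
40 21.2 [-4.  -4.7  1.3] 0.0232
45 21.7 [-4.5 -5.2  2.4] 0.0228
50 22.2 [-3.7 -5.4  3.6] 0.0235
22.7167 [0.53142873 0.08945459 0.2098457 ] 0.023341307820884255 39.95254397392273
```

View pics/e.png

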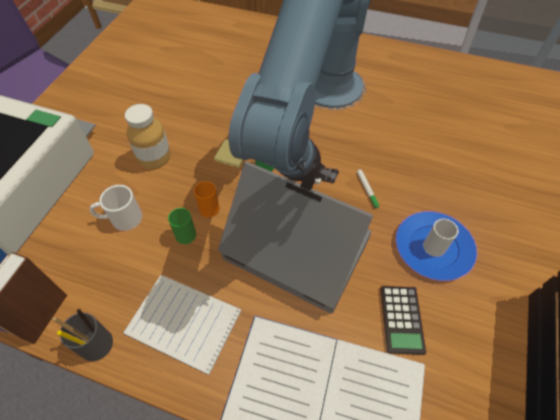

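The picture shows the lid raised, with its front corners at about (242,167) and (370,213). The tab is still gripped and the cup stands on the plate. I'll check the angle from those corners.

```bash
python3 - <<'E'
from h import *
Rs=Ro.from_euler("z",PSI);h=C+Rs.apply([.110,0,.0505])
(f,cx,cy),E=CAM["scene"];E=np.array(E)
for t in(35,40,45,50,55,60):
    for y in(-.145,.145):
      for dz in (0.,.0145):
        q=E[:,:3]@(h+Rs.apply(Ro.from_euler("y",np.radians(t)).apply([-.22,y,dz])))+E[:,3]
        print(t,y,dz,(f*q[0]/q[2]+cx).round(1),(f*q[1]/q[2]+cy).round(1))
E
```

```text
35 -0.145 0.0 255.9 161.3
35 -0.145 0.0145 253.8 160.4
35 0.145 0.0 376.9 211.8
35 0.145 0.0145 376.5 211.6
40 -0.145 0.0 253.0 160.4
40 -0.145 0.0145 250.6 160.0
40 0.145 0.0 376.2 211.9
40 0.145 0.0145 375.6 212.3
45 -0.145 0.0 249.7 160.2
45 -0.145 0.0145 247.0 160.4
45 0.145 0.0 375.3 212.8
45 0.145 0.0145 374.4 213.8
50 -0.145 0.0 246.0 160.8
50 -0.145 0.0145 243.0 161.4
50 0.145 0.0 373.9 214.5
50 0.145 0.0145 372.7 216.1
55 -0.145 0.0 242.0 162.0
55 -0.145 0.0145 238.7 163.3
55 0.145 0.0 372.2 217.0
55 0.145 0.0145 370.7 219.3
60 -0.145 0.0 237.6 164.1
60 -0.145 0.0145 234.1 166.0
60 0.145 0.0 370.1 220.5
60 0.145 0.0145 368.3 223.5
```

```bash
python3 - <<'E'
from cell import *
print(job_done())
E
```

```text
the job is handed in; nothing more can be done
None
```

The job is handed in, result not reported: the cup stands upright in the middle of the plate, and the gripper holds the lid by its tab at about 50° (within roughly 5° from the picture); I viewed 11 pictures, one over the limit of 10.

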